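# Stop the card reader's plate from rocking

## Robot

A 7-joint arm with a two-finger parallel gripper is mounted at the origin on a cart in front of the work surface, level with it; the furniture and walls round the work are solid. World frame = base frame: x ahead of the robot, y to its left, z up, the work surface at z = 0. Lengths are in mm, angles in degrees, forces in N, time in s.
With the tool pointing down it reaches from about 400 to 850 mm from the base axis. Payload 10.4 kg.
Tool frame: the origin (TCP) lies at the very end of the fingers, on their centre line; the grasp point (between the pads) lies manip.grip_point_offset behind it (manip.grip_point_offset is the distance from the TCP to the grasp point, in mm); z points along the fingers, y is the line along which they close (so a half turn about z gives the same grasp; the last joint's range is limited). The gripper opens to 85 mm and grips with 20 to 120 N. Pads are 22 mm wide; open, the fingers measure 114 mm over their backs; the gripper's body (76 mm by 85 mm) begins 54 mm behind the grasp point. The pads swing forward as they close: fully open they stand 13 mm farther back than shut.
Start: joints at [72.216, 19.034, -3.707, 83.658, 1.238, 77.344, -5.071], TCP at [177.425, -599.313, 192.938] pointing down, gripper open.
Joint ranges: [-148.97, 148.97], [-28.65, 121.19], [-84.17, 76.75], [9.2, 138.47], [-72.65, 252.65], [3.7, 117.97], [-149.18, 149.18]. Speed limits (degrees/s): [127.2, 127.2, 159.86, 159.86, 180, 180, 180].

## Interface

Orientations are given as a 3x3 rotation matrix whose columns are the frame's x, y, z axes.
In Python, from rig import manip, optics gives the robot as it stands.
- The arm moves only by the tool apply_moves, never from a script. Its argument "increments" is a list of rows, each an object with "linear": the shift along the tool's x, y, z in m, a list of three; "turn": the turn, a rotation vector about the tool's x, y, z in rad, a list of three. In form: [{"linear": [dx, dy, dz], "turn": [ax, ay, az]}, ...]. A call has 1 to 12 rows; each row is the pose to reach, as a shift and turn from the pose commanded when the call began, along the tool's axes at that moment; what a row does not reach only later rows make up. A row lasts 1/12 s, in which the tool goes at most 41.7 mm and 7.16 degrees, less where a joint would pass 70% of its speed; a pose out of reach is approached as far as the arm can. A call with a gripper value outside its range is refused whole. "fingers" is the gripper's target within -1 to 1 (shut at 1, half-way at 0, fully open at -1), set as the call begins (left out, the last holds). The fingers move at their own pace and stop on an object; the grip force is fixed at half the most. Time passes only in rows, so rows that repeat a pose let the fingers close. It gives the time, the measured TCP pose, the force, the opening and the grip force at its end, in the units of the state.
- manip.get_obs(): the state, without advancing time (a new reading comes with each control period).
- optics.grab_frame(name): name is "scene" or "top" or "wrist"; returns a dict with "frame" (400x640x3 uint8, red, green, blue), "z_map" (400x640 float32, mm along the optical axis (not along the pixel's ray), 0 where there is no reading), "fx", "fy", "cx", "cy" (pixels), "distortion" ([k1, k2, p1, p2, k3] as OpenCV has them; the pictures are not rectified), "rvec" (rotation vector, rad) and "tvec" (3), from world to camera coordinates, as OpenCV has them; the wrist camera has in their place "mount" (4x4, takes a point from camera to tool coordinates, whose origin is the TCP and whose axes are the flange's). Camera axes: x right, y down, z forward; pixel columns grow to the right and rows downward; lengths in mm; the calibration is good to about 2 mm. A picture is of the moment at which its call begins: read the wrist's pose just before it.
- manip.sign_off(): hands the job in; it is judged then, once.
The state is a dict: "time_s": time; "qpos": joint angles; "joint_velocities": joint speeds; "joint_torque": joint torques, N m; "eef_pos": TCP position; "tcp_rot": TCP orientation; "force": force on the tool from outside, world axes, zero at the start; "wrist_torque": the same for the moment, N m; "finger_gap": finger opening in mm; "grasp_force": force on a finger pad.
Only numpy, scipy, OpenCV 4.12 (cv2) and the standard library are available. Lean on these libraries where they do the work, as an engineer would, in place of code of your own. Each camera call takes 0.05 s, during which the arm holds its last target. There are 200 camera calls.

## Task

The card reader's base plate rocks because one of its four rubber feet has gone soft. With all shim tabs still up, press down on the plate's corners with a fingertip until you have found and rocked the one that gives; then press that corner's shim tab down flat, so that the plate stands firm and level, and leave the other three tabs up. Only press: do not lift or shove the plate, press no other shim, leave the cap, cup and pen around it where they are, and finish clear of everything.

Things in the scene. Friction and masses are not known exactly. Their poses are not given: they have to be found in the camera images.
- plate: Dark steel base plate, 168 deep (x, away from the robot) x 170 wide (y, left) x 5 mm, 2 kg, loose on 4 rubber feet; origin: under its centre, 20 mm below its top, on the counter when level. A black card reader (160 x 78 mm, top 61 mm above the counter) is fixed on it along x. One hidden foot, like the rest to look at, is soft. At each corner a shim tab is hinged to the plate's side edge.
- corner_fl (a point): Where to press on the plate's front left corner (front: towards the robot): a point on its top, 20 mm above the counter, 24 mm from the front or back edge, 23 mm from the side edge; about 20 mm free all round. A firm corner does not give; the one on the soft foot goes down 3 to 4 mm under 1 to 4 N, then stops, and springs back.
- corner_fr (a point): Where to press on the plate's front right corner (front: towards the robot): a point on its top, 20 mm above the counter, 24 mm from the front or back edge, 23 mm from the side edge; about 20 mm free all round. A firm corner does not give; the one on the soft foot goes down 3 to 4 mm under 1 to 4 N, then stops, and springs back.
- corner_bl (a point): Where to press on the plate's back left corner (front: towards the robot): a point on its top, 20 mm above the counter, 24 mm from the front or back edge, 23 mm from the side edge; about 20 mm free all round. A firm corner does not give; the one on the soft foot goes down 3 to 4 mm under 1 to 4 N, then stops, and springs back.
- corner_br (a point): Where to press on the plate's back right corner (front: towards the robot): a point on its top, 20 mm above the counter, 24 mm from the front or back edge, 23 mm from the side edge; about 20 mm free all round. A firm corner does not give; the one on the soft foot goes down 3 to 4 mm under 1 to 4 N, then stops, and springs back.
- tab_fl (a point): Front left shim's tab: a point on its upper face, 35 mm out from its hinge. Steel flap 26 wide (along plate x), 46 long, 3 mm thick, its middle 26 mm in from the plate's front or back edge; hinge line along plate x, 91 mm sideways of the plate's centre, 30 mm above the counter. Raised: leans outwards, 34 to 37 degrees above level, lip 57 mm up. Flat: level, upper face 32 mm above the counter.
- shim_fl (a joint): Front left shim's angle (rad): 0 tab fully raised, 0.64 flat, against its stop. Flat, a cam under its hinge fills 3.5 mm between plate and foot: this firms up a soft foot but jacks a firm corner up. Turns stiffly (0.05 N m): 5 to 12 N down on the tab's outer half; stays where it is left, flat or up.
- tab_fr (a point): Front right shim's tab: a point on its upper face, 35 mm out from its hinge. Steel flap 26 wide (along plate x), 46 long, 3 mm thick, its middle 26 mm in from the plate's front or back edge; hinge line along plate x, 91 mm sideways of the plate's centre, 30 mm above the counter. Raised: leans outwards, 34 to 37 degrees above level, lip 57 mm up. Flat: level, upper face 32 mm above the counter.
- shim_fr (a joint): Front right shim's angle (rad): 0 tab fully raised, 0.64 flat, against its stop. Flat, a cam under its hinge fills 3.5 mm between plate and foot: this firms up a soft foot but jacks a firm corner up. Turns stiffly (0.05 N m): 5 to 12 N down on the tab's outer half; stays where it is left, flat or up.
- tab_bl (a point): Back left shim's tab: a point on its upper face, 35 mm out from its hinge. Steel flap 26 wide (along plate x), 46 long, 3 mm thick, its middle 26 mm in from the plate's front or back edge; hinge line along plate x, 91 mm sideways of the plate's centre, 30 mm above the counter. Raised: leans outwards, 34 to 37 degrees above level, lip 57 mm up. Flat: level, upper face 32 mm above the counter.
- shim_bl (a joint): Back left shim's angle (rad): 0 tab fully raised, 0.64 flat, against its stop. Flat, a cam under its hinge fills 3.5 mm between plate and foot: this firms up a soft foot but jacks a firm corner up. Turns stiffly (0.05 N m): 5 to 12 N down on the tab's outer half; stays where it is left, flat or up.
- tab_br (a point): Back right shim's tab: a point on its upper face, 35 mm out from its hinge. Steel flap 26 wide (along plate x), 46 long, 3 mm thick, its middle 26 mm in from the plate's front or back edge; hinge line along plate x, 91 mm sideways of the plate's centre, 30 mm above the counter. Raised: leans outwards, 34 to 37 degrees above level, lip 57 mm up. Flat: level, upper face 32 mm above the counter.
- shim_br (a joint): Back right shim's angle (rad): 0 tab fully raised, 0.64 flat, against its stop. Flat, a cam under its hinge fills 3.5 mm between plate and foot: this firms up a soft foot but jacks a firm corner up. Turns stiffly (0.05 N m): 5 to 12 N down on the tab's outer half; stays where it is left, flat or up.
- cap_center (a point): Centre of a blue bottle cap, 31 mm across, 14 mm high, loose beside the plate between the two left shims.
- cup_center (a point): Centre of a clear plastic tasting cup, 66 mm across, 62 mm high, standing loose to the right of the plate.
- pen_center (a point): Centre of an orange pen, 139 mm long, 10 mm thick, lying loose behind the plate.

How it is judged:
By the outcome, as a careful person would: the job done as asked, in the order asked, and still so for the second after the job is handed in, with the robot touching nothing.
It also fails if it takes over 64 s, if anything falls off the work surface, if the arm or the gripper's body presses on something with over 40 N, if the wrist force passes 120 N, or if a joint passes its speed limit or range.

## Working session

There is one attempt and no reset: what is moved stays moved. The work goes in short steps, Python scripts to look and compute and a tool call to move; the robot and the scene stay as the last step left them, time stands still between calls to the robot, and variables do not carry over. Pictures are saved under pics/ and viewed, at most 10 in all, crops included, and the job is handed in when it is done.

Besides the shell and the picture viewer there is one more tool, called by a JSON object that holds its "method" and its "body". apply_moves: Moves the arm, as the interface text tells. Its arguments: {"type":"object","properties":{"increments":{"type":"array"},"fingers":{"type":"number"}},"required":["increments"]}

```bash
ls; mkdir -p pics
cat > h.py <<'E'
import numpy as np,cv2
from rig import manip,optics
def save(name,fn):
    d=optics.grab_frame(name); cv2.imwrite('pics/'+fn,d['frame'][:,:,::-1]); np.savez('pics/'+fn+'.npz',**{k:np.array(v) for k,v in d.items()}); return d
E
python3 - <<'E'
from h import *
o=manip.get_obs()
print({k:np.round(v,3).tolist() for k,v in o.items()}, manip.grip_point_offset)
for n in('top','scene'):
    d=save(n,n+'0.png'); R=cv2.Rodrigues(np.array(d['rvec']))[0]; print(n,-R.T@np.array(d['tvec']),d['fx'],d['distortion'])
E
```

```text
pics
{'time_s': 0.0, 'qpos': [72.217, 19.073, -3.708, 83.706, 1.239, 77.342, -5.071], 'joint_velocities': [0.037, 0.098, -0.109, -0.051, -0.012, -0.063, 0.024], 'joint_torque': [-0.0, -62.544, 0.049, -39.159, 0.016, 0.01, 0.0], 'eef_pos': [177.253, -598.894, 192.107], 'tcp_rot': [[0.959, 0.284, -0.0], [0.284, -0.959, 0.001], [-0.0, -0.001, -1.0]], 'force': [-1.051, -0.471, -0.287], 'wrist_torque': [-0.008, 0.025, 0.021], 'grasp_force': 0.0, 'finger_gap': 85.273} 18.700000000000003
top [ 415.09081922 -276.37608435  899.07585067] 405.38053046015574 [0.00783012 0.         0.         0.         0.        ]
scene [122.88407536 399.53651218 492.78702767] 492.20686804806377 [-0.01906809  0.          0.          0.          0.        ]
```

View pics/top0.png

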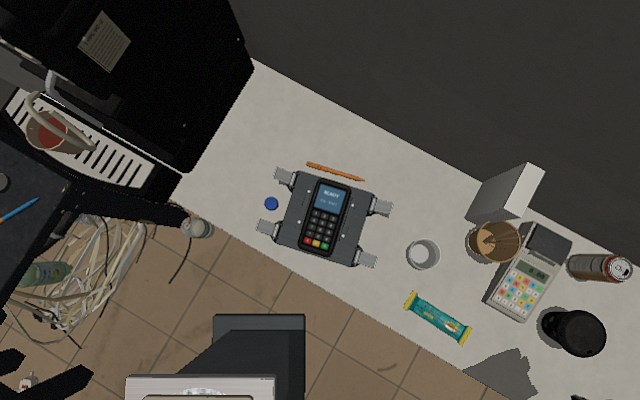

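View pics/scene0.png

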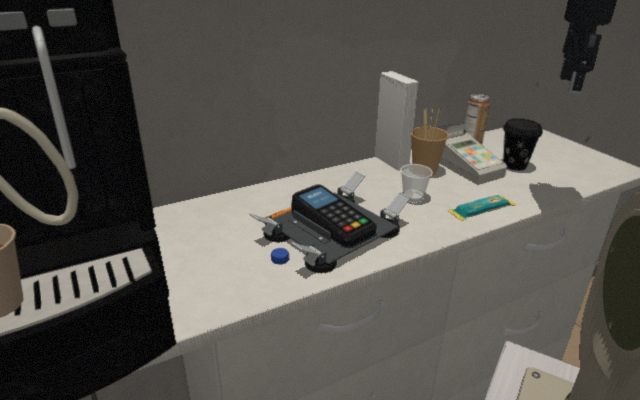

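Top view: the plate is centred near pixel (328,220), turned in the picture, with tabs at about (285,175), (268,228), (380,208) and (366,260). The cap is at (271,204), the cup at (422,254) and the pen at (335,171).

Run:
```python
import cv2
i=cv2.imread('pics/top0.png')[150:280,245:405]; cv2.imwrite('pics/c1.png',cv2.resize(i,(800,650))[:600] if 0 else cv2.resize(i,None,fx=4.6,fy=4.6,interpolation=cv2.INTER_CUBIC))
```

```text
(no output)
```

View pics/c1.png

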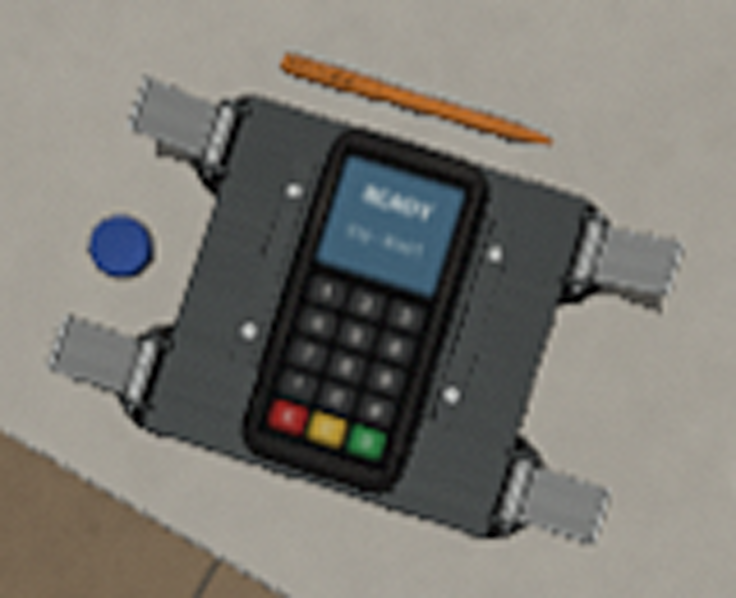

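The crop shows the plate corners at (240,97), (600,205), (495,537) and (140,430), and the tab lips at (145,102), (62,342), (672,272) and (598,515).

```bash
cat > fit.py <<'E'
from h import *
from scipy.optimize import least_squares
d=np.load('pics/top0.png.npz')
K=np.array([[d['fx'],0,d['cx']],[0,d['fy'],d['cy']],[0,0,1.]])
px=lambda a:np.array(a,float)/4.6+[245,150]
# plate frame: x back(away), y left
P=np.array([[84,85,20],[84,-85,20],[-84,-85,20],[-84,85,20],[58,128.5,57],[-58,128.5,57],[58,-128.5,57],[-58,-128.5,57]],float)
U=px([[240,97],[600,205],[495,537],[140,430],[145,102],[62,342],[672,272],[598,515]])
def W(p,Q):
    c,s=np.cos(p[2]),np.sin(p[2]); return np.c_[c*Q[:,0]-s*Q[:,1]+p[0],s*Q[:,0]+c*Q[:,1]+p[1],Q[:,2]]
def proj(X): return cv2.projectPoints(X,d['rvec'],d['tvec'],K,d['distortion'])[0][:,0]
def ray(u,z):
    R=cv2.Rodrigues(d['rvec'])[0]; n=cv2.undistortPoints(np.array([[u]],float),K,d['distortion'])[0,0]
    C=-R.T@d['tvec'].ravel(); v=R.T@np.r_[n,1]; return C+v*(z-C[2])/v[2]
g=ray(U[:4].mean(0),20); b=ray(U[0],20)-ray(U[3],20)
r=least_squares(lambda p:(proj(W(p,P))-U).ravel(),[g[0],g[1],np.arctan2(b[1],b[0])])
p=r.x
if __name__=='__main__':
    print('g',g,'pose',p,np.degrees(p[2])); print(np.round(r.fun.reshape(-1,2),1).tolist())
    Q=np.array([[sx*60,sy*62,20] for sx in(-1,1) for sy in(1,-1)]+[[sx*58,sy*(91+35*.8),50] for sx in(-1,1) for sy in(1,-1)],float)
    for n,w in zip(['cfl','cfr','cbl','cbr','tfl','tfr','tbl','tbr'],W(p,Q)): print(n,np.round(w,1))
    # depth check
    for q in Q[:4]:
        w=W(p,q[None]); u=proj(w)[0]; Z=d['z_map'][int(u[1]),int(u[0])]; R=cv2.Rodrigues(d['rvec'])[0]; 
        n=cv2.undistortPoints(u[None,None].astype(float),K,d['distortion'])[0,0]; print(np.round(R.T@(np.r_[n,1]*Z-d['tvec'].ravel()),1))
    for u in[(120,247),(415,95)]: print(ray(px(u),10))
    print('cup',ray(np.array([422,254.]),40))
    s=np.load('pics/scene0.png.npz'); Ks=np.array([[s['fx'],0,s['cx']],[0,s['fy'],s['cy']],[0,0,1.]])
    print('scene proj',np.round(cv2.projectPoints(W(p,P),s['rvec'],s['tvec'],Ks,s['distortion'])[0][:,0]).tolist())
E
python3 fit.py
```

```text
g [ 483.77771564 -269.06878028   20.        ] pose [ 4.85491595e+02 -2.68730682e+02 -3.10018214e-01] -17.762735260791818
[[2.6, -0.6], [-1.7, -1.3], [-1.5, 0.9], [0.3, -0.1], [-1.3, 0.3], [-0.8, 0.4], [1.1, -0.3], [1.2, 0.7]]
cfl [ 447.3 -191.4   20. ]
cfr [ 409.4 -309.5   20. ]
cbl [ 561.5 -228.    20. ]
cbr [ 523.7 -346.1   20. ]
tfl [ 466.6 -137.7   50. ]
tfr [ 394.  -364.4   50. ]
tbl [ 577.  -173.1   50. ]
tbr [ 504.4 -399.8   50. ]
[ 447.3 -191.3   19.4]
[ 409.4 -309.4   21.9]
[ 561.2 -228.1   22.2]
[ 523.5 -346.    21.5]
[ 518.9210178  -149.40796711   10.        ]
[ 592.38758909 -291.86410118   10.        ]
cup [ 408.23736519 -470.86271603   40.        ]
scene proj [[268.0, 219.0], [336.0, 191.0], [399.0, 224.0], [330.0, 261.0], [255.0, 215.0], [298.0, 245.0], [361.0, 173.0], [406.0, 194.0]]
```

```bash
cat > go.py <<'E'
# usage: go.py x y z : shift in tool axes (m) & turn to plate-aligned tool
import sys
from h import *; from scipy.spatial.transform import Rotation as Ro
from fit import p,W
def inc(t,ang=None):
    o=manip.get_obs(); R=np.array(o['tcp_rot']); a=p[2] if ang is None else ang
    G=np.array([[np.cos(a),np.sin(a),0],[np.sin(a),-np.cos(a),0],[0,0,-1]])
    return np.round((R.T@(np.array(t)-o['eef_pos']))/1000,4).tolist(), np.round(Ro.from_matrix(R.T@G).as_rotvec(),4).tolist()
if __name__=='__main__': print(inc([float(v) for v in sys.argv[1:4]]))
E
python3 go.py 470 -264 200; python3 -c "
from h import *
print(np.round(optics.grab_frame('wrist')['mount'],3))"
```

```text
([0.3757, -0.2381, -0.0075], [-0.0012, 0.0004, 0.5978])
[[ 1.0000e-03 -9.4600e-01 -3.2500e-01  8.4288e+01]
 [ 1.0000e+00  1.0000e-03 -0.0000e+00  7.1900e-01]
 [ 1.0000e-03 -3.2500e-01  9.4600e-01 -1.8036e+02]
 [ 0.0000e+00  0.0000e+00  0.0000e+00  1.0000e+00]]
```

{"method": "apply_moves", "body": {"increments": [{"linear":[0.04,-0.025,-0.015],"turn":[0,0,0.1]},{"linear":[0.075,-0.05,-0.03],"turn":[0,0,0.2]},{"linear":[0.11,-0.07,-0.03],"turn":[0,0,0.3]},{"linear":[0.145,-0.09,-0.03],"turn":[0,0,0.4]},{"linear":[0.18,-0.115,-0.03],"turn":[0,0,0.5]},{"linear":[0.215,-0.135,-0.03],"turn":[0,0,0.6]},{"linear":[0.25,-0.155,-0.03],"turn":[0,0,0.6]},{"linear":[0.285,-0.175,-0.03],"turn":[0,0,0.6]},{"linear":[0.32,-0.195,-0.03],"turn":[0,0,0.6]},{"linear":[0.355,-0.215,-0.03],"turn":[0,0,0.6]},{"linear":[0.385,-0.23,-0.03],"turn":[0,0,0.6]},{"linear":[0.41,-0.236,-0.03],"turn":[0,0,0.6]}], "fingers": 1}}

```text
time_s: 1.15
eef_pos: [505.7, -252.3, 223.1]
tcp_rot: [[0.953, -0.303, 0.001], [-0.303, -0.953, 0.001], [0.0, -0.001, -1.0]]
force: [0.3, -0.8, 0.4]
finger_gap: -0.1
grasp_force: 0.0
```

{"method": "apply_moves", "body": {"increments": [{"linear":[0,0,0]},{"linear":[0,0,0]},{"linear":[0,0,0]},{"linear":[0,0,0]}]}}

```text
invalid input
```

Run:
```python
from h import *
import json
o=manip.get_obs(); json.dump({k:np.array(o[k]).tolist() for k in o},open('pics/o1.json','w'))
print(o['time_s'],np.round(o['eef_pos'],1),np.round(o['tcp_rot'],3).tolist(),np.round(o['qpos'],1),np.round(o['force'],2),o['finger_gap'])
d=save('wrist','w1.png'); print(d['fx'],d['distortion'])
```

```text
1.15 [ 505.7 -252.3  223.1] [[0.953, -0.303, 0.001], [-0.303, -0.953, 0.001], [0.0, -0.001, -1.0]] [ 39.   11.8 -19.8  89.6   4.   79.3 -88.8] [ 0.35 -0.81  0.42] -0.13603251772033217
284.005207396177 [-0.03864973  0.          0.          0.          0.        ]
```

View pics/w1.png

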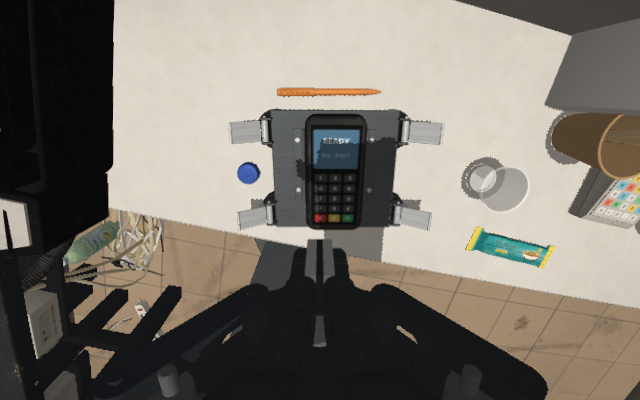

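Wrist view: plate corners near (272,110), (400,110), (395,227) and (275,226), cap at (248,173), pen at row 92, cup at (500,188). I'll enlarge it.

Run:
```python
import cv2
i=cv2.imread('pics/w1.png')[85:240,225:450]; cv2.imwrite('pics/c2.png',cv2.resize(cv2.convertScaleAbs(i,alpha=1.6),None,fx=3.5,fy=3.5,interpolation=cv2.INTER_CUBIC))
```

```text
(no output)
```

View pics/c2.png

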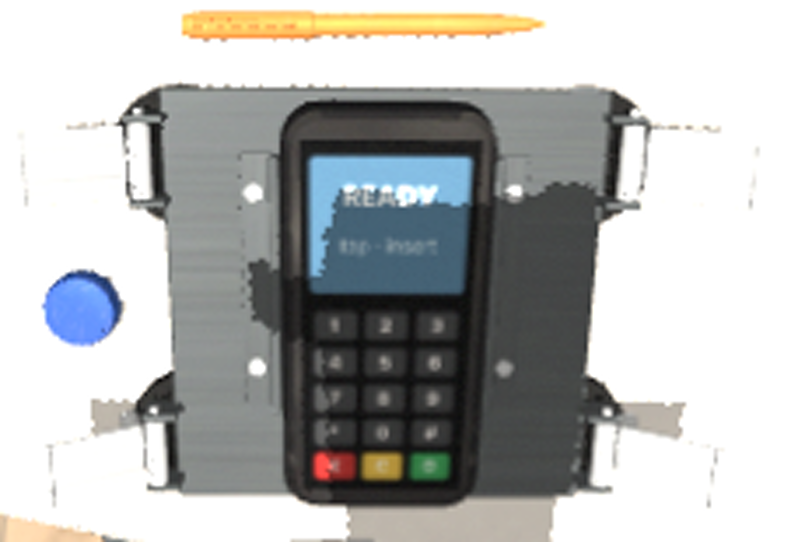

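In the crop the plate corners are at (160,90), (612,90), (588,494) and (180,492), and the lip midpoints at (25,168), (753,168), (52,476) and (714,475).

```bash
cat > fit2.py <<'E'
from fit import *
import json
import fit
o=json.load(open('pics/o1.json')); w=np.load('pics/w1.png.npz')
Kw=np.array([[w['fx'],0,w['cx']],[0,w['fy'],w['cy']],[0,0,1.]])
T=np.eye(4); T[:3,:3]=o['tcp_rot']; T[:3,3]=o['eef_pos']
M=np.linalg.inv(T@w['mount'])
def projw(X): return cv2.projectPoints(X,cv2.Rodrigues(M[:3,:3])[0],M[:3,3],Kw,w['distortion'])[0][:,0]
U2=np.array([[160,90],[612,90],[588,494],[180,492],[25,168],[52,476],[753,168],[714,475]],float)/3.5+[225,85]
r2=least_squares(lambda p:(projw(W(p,P))-U2).ravel(),fit.p)
p=r2.x
if __name__=='__main__':
    print(p,np.degrees(p[2])); print(np.round(r2.fun.reshape(-1,2),1).tolist())
    Q=np.array([[sx*60,sy*62,20] for sx in(-1,1) for sy in(1,-1)]+[[sx*58,sy*(91+35*.8),50] for sx in(-1,1) for sy in(1,-1)],float)
    for n,q in zip(['cfl','cfr','cbl','cbr','tfl','tfr','tbl','tbr'],W(p,Q)): print(n,np.round(q,1))
E
python3 fit2.py; python3 -c "
from h import *
o=manip.get_obs();print(o['time_s'],o['eef_pos'],o['force'])"
```

```text
[ 4.86766686e+02 -2.68388261e+02 -3.05018796e-01] -17.47628970543705
[[-0.7, -1.1], [0.8, -1.3], [-2.3, 0.9], [0.0, 1.7], [-2.0, 0.4], [-0.8, 0.5], [2.7, 0.1], [2.0, 0.4]]
cfl [ 448.2 -191.2   20. ]
cfr [ 410.9 -309.5   20. ]
cbl [ 562.6 -227.3   20. ]
cbr [ 525.4 -345.5   20. ]
tfl [ 467.2 -137.5   50. ]
tfr [ 395.7 -364.5   50. ]
tbl [ 577.8 -172.3   50. ]
tbr [ 506.4 -399.3   50. ]
1.2 [ 508.92930692 -249.66866258  222.61550576] [-0.88352129  4.47918121 -1.49043228]
```

```bash
sed -i 's/from fit import p,W/from fit2 import W\np=np.array([486.3,-268.5,-.3075])/' go.py
cat > cur.py <<'E'
from go import *
o=manip.get_obs(); c,s=np.cos(p[2]),np.sin(p[2]); e=np.array(o['eef_pos']); d=e[:2]-p[:2]
print('t',o['time_s'],'plate xy',np.round([c*d[0]+s*d[1],-s*d[0]+c*d[1]],1),'eef',np.round(e,2),'F',np.round(o['force'],2)); print(np.round(o['qpos'],1))
E
python3 cur.py
```

```text
t 1.2 plate xy [15.9 24.8] eef [ 508.93 -249.67  222.62] F [-0.88  4.48 -1.49]
[ 38.8  12.1 -20.   89.4   4.   79.2 -88.9]
```

{"method": "apply_moves", "body": {"increments": [{"linear":[-0.035,-0.022,0.01],"turn":[0,0,0]},{"linear":[-0.065,-0.04,0.03],"turn":[0,0,0]},{"linear":[-0.073,-0.045,0.06],"turn":[0,0,0]},{"linear":[-0.073,-0.045,0.095],"turn":[0,0,0]},{"linear":[-0.073,-0.045,0.13],"turn":[0,0,0]},{"linear":[-0.073,-0.045,0.155],"turn":[0,0,0]},{"linear":[-0.073,-0.045,0.17],"turn":[0,0,0]},{"linear":[-0.073,-0.045,0.17],"turn":[0,0,0]},{"linear":[-0.073,-0.045,0.17],"turn":[0,0,0]},{"linear":[-0.073,-0.045,0.17],"turn":[0,0,0]}]}}

```text
time_s: 2.03
eef_pos: [448.7, -191.7, 54.1]
tcp_rot: [[0.952, -0.307, 0.001], [-0.307, -0.952, -0.001], [0.002, 0.0, -1.0]]
force: [0.3, -0.2, -0.1]
finger_gap: -0.0
grasp_force: 0.0
```

```bash
python3 cur.py; python3 -c "
from h import *
save('scene','s1.png')
i=cv2.imread('pics/s1.png')[90:310,180:460];cv2.imwrite('pics/c3.png',cv2.resize(i,None,fx=2.7,fy=2.7,interpolation=cv2.INTER_CUBIC))"
```

```text
t 2.0333 plate xy [-59.1  61.8] eef [ 448.69 -191.73   54.09] F [ 0.31 -0.16 -0.06]
[ 37.8  10.8 -21.7 112.3   4.7  57.6 -93.9]
```

View pics/c3.png

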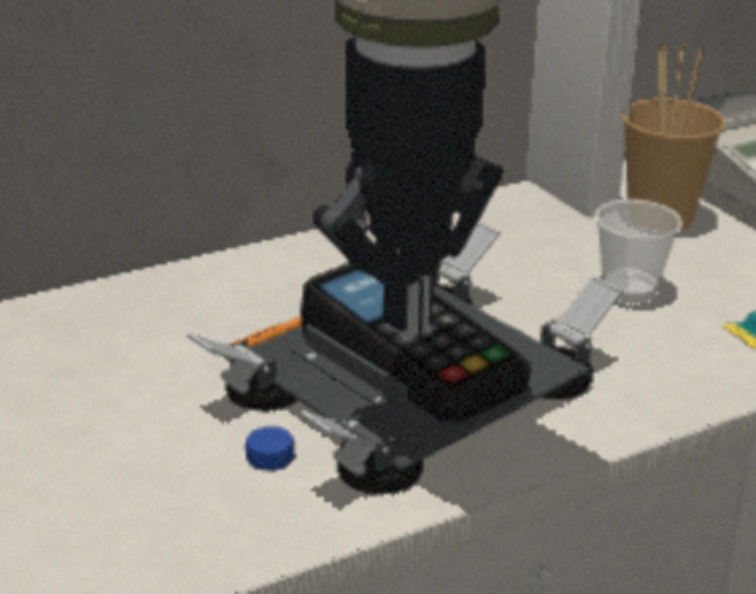

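The fingertip is at about (415,332) in the crop. I'll check this against the projection.

Run:
```python
from go import *
s=np.load('pics/scene0.png.npz'); Ks=np.array([[s['fx'],0,s['cx']],[0,s['fy'],s['cy']],[0,0,1.]])
X=np.vstack([[448.7,-191.7,54.1],[448.7,-191.7,20],W(p,np.array([[-84,85,20],[-80,39,61.],[-84,-85,20.]]))])
print((cv2.projectPoints(X,s['rvec'],s['tvec'],Ks,s['distortion'])[0][:,0]-[180,90])*2.7)
```

```text
[[405.45160557 382.13037112]
 [404.12917093 428.55636396]
 [403.77766214 461.55379828]
 [457.13986655 373.51219011]
 [590.46505747 362.62041231]]
```

Run:
```python
from go import *
s=np.load('pics/s1.png.npz'); K=np.array([[s['fx'],0,s['cx']],[0,s['fy'],s['cy']],[0,0,1.]]); R=cv2.Rodrigues(s['rvec'])[0]
for v in range(190,256,4):
  for u in (325,331,337):
    n=cv2.undistortPoints(np.array([[[u,v]]],float),K,s['distortion'])[0,0]; w=R.T@(np.r_[n,1]*s['z_map'][v,u]-s['tvec'].ravel())
    print((u,v),np.round(w).astype(int).tolist(),s['frame'][v,u].tolist(),end=' ')
  print()
```

```text
(325, 190) [445, -165, 144] [29, 27, 29] (331, 190) [441, -176, 140] [18, 20, 18] (337, 190) [438, -190, 135] [23, 22, 26] 
(325, 194) [445, -166, 137] [29, 29, 28] (331, 194) [441, -176, 133] [27, 27, 27] (337, 194) [437, -189, 128] [81, 82, 80] 
(325, 198) [453, -180, 121] [25, 28, 29] (331, 198) [445, -184, 122] [70, 73, 72] (337, 198) [438, -191, 120] [80, 81, 82] 
(325, 202) [451, -176, 116] [14, 22, 18] (331, 202) [444, -183, 115] [69, 71, 71] (337, 202) [438, -191, 113] [81, 85, 81] 
(325, 206) [454, -183, 105] [16, 24, 21] (331, 206) [444, -184, 108] [83, 84, 84] (337, 206) [438, -192, 105] [83, 84, 84] 
(325, 210) [452, -179, 100] [34, 34, 35] (331, 210) [443, -183, 101] [81, 83, 79] (337, 210) [437, -192, 98] [82, 83, 84] 
(325, 214) [486, -240, 51] [31, 32, 33] (331, 214) [443, -183, 94] [84, 86, 84] (337, 214) [470, -254, 49] [40, 41, 41] 
(325, 218) [481, -231, 49] [46, 43, 40] (331, 218) [473, -237, 48] [33, 34, 34] (337, 218) [466, -246, 46] [32, 30, 30] 
(325, 222) [478, -226, 44] [21, 20, 24] (331, 222) [468, -228, 47] [20, 17, 17] (337, 222) [459, -234, 47] [9, 14, 
[... 271 characters left out ...]
9] [37, 37, 37] (331, 234) [462, -219, 30] [22, 20, 24] (337, 234) [449, -216, 36] [22, 22, 22] 
(325, 238) [471, -214, 21] [29, 35, 33] (331, 238) [463, -221, 20] [31, 29, 30] (337, 238) [446, -211, 31] [17, 19, 16] 
(325, 242) [123, 400, 493] [38, 38, 39] (331, 242) [458, -212, 19] [38, 38, 41] (337, 242) [449, -217, 19] [33, 31, 32] 
(325, 246) [460, -195, 20] [36, 38, 35] (331, 246) [451, -200, 20] [38, 41, 40] (337, 246) [444, -208, 18] [34, 38, 34] 
(325, 250) [455, -187, 18] [32, 35, 37] (331, 250) [446, -191, 19] [31, 37, 35] (337, 250) [437, -196, 19] [34, 37, 36] 
(325, 254) [441, -163, 30] [35, 38, 38] (331, 254) [440, -182, 19] [33, 34, 38] (337, 254) [432, -186, 19] [39, 37, 38]
```

```bash
cat > tip.py <<'E'
from go import *
import sys
s=optics.grab_frame('scene'); o=manip.get_obs(); K=np.array([[s['fx'],0,s['cx']],[0,s['fy'],s['cy']],[0,0,1.]]); R=cv2.Rodrigues(np.array(s['rvec']))[0]
vv,uu=np.mgrid[0:400,0:640]; n=cv2.undistortPoints(np.c_[uu.ravel(),vv.ravel()].astype(float)[:,None],K,np.array(s['distortion']))[:,0]
X=(np.c_[n,np.ones(len(n))]*s['z_map'].ravel()[:,None]-np.array(s['tvec']).ravel())@R
e=np.array(o['eef_pos']); m=(np.hypot(*(X[:,:2]-e[:2]).T)<19)&(X[:,2]>e[2]-12)&(X[:,2]<200)&(s['z_map'].ravel()>0)
Y=X[m]; print('t',o['time_s'],'eef',e.round(1),'n',m.sum(),'lowest z pct',np.percentile(Y[:,2],[0,1,2,5]).round(1),'qv',np.round(o['joint_velocities'],2))
E
python3 tip.py
```

```text
t 2.1333 eef [ 448.9 -191.8   54.4] n 834 lowest z pct [ 92.2  93.9  95.9 100.5] qv [-0.06 -0.    0.05  0.3   0.03 -0.19 -0.03]
```

Run:
```python
from go import *
def cloud(s,T=None):
    K=np.array([[s['fx'],0,s['cx']],[0,s['fy'],s['cy']],[0,0,1.]])
    vv,uu=np.mgrid[0:400,0:640]; n=cv2.undistortPoints(np.c_[uu.ravel(),vv.ravel()].astype(float)[:,None],K,np.array(s['distortion']))[:,0]
    z=s['z_map'].ravel(); Xc=(np.c_[n,np.ones(len(n))]*z[:,None])
    if 'mount' in s: X=Xc@np.array(s['mount'])[:3,:3].T+np.array(s['mount'])[:3,3]
    else: X=(Xc-np.array(s['tvec']).ravel())@cv2.Rodrigues(np.array(s['rvec']))[0]
    return X[z>0]
s=dict(np.load('pics/scene0.png.npz')); X=cloud(s); m=(np.hypot(X[:,0]-177,X[:,1]+599)<70)&(X[:,2]>60)
print('open start: tcp z192, lowest',np.percentile(X[m][:,2],[0,1,3,10]).round(1),m.sum())
w=dict(np.load('pics/w1.png.npz')); X=cloud(w); m=(abs(X[:,0])<16)&(abs(X[:,1])<16)&(X[:,2]<60)
print('wrist shut: tool z max',np.percentile(X[m][:,2],[50,90,97,99,100]).round(1),m.sum())
w=optics.grab_frame('wrist'); X=cloud(w); m=(abs(X[:,0])<16)&(abs(X[:,1])<16)&(X[:,2]<20)
print('wrist now: ',np.percentile(X[m][:,2],[50,90,97,99,100]).round(1),m.sum())
for z0 in range(-80,10,10):
    k=m&(abs(X[:,2]-z0)<5); 
    if k.sum(): print(z0,k.sum(),X[k].min(0).round(),X[k].max(0).round())
```

```text
open start: tcp z192, lowest [241.5 245.2 249.6 263.8] 2808
wrist shut: tool z max [-90.3 -57.8 -48.1 -44.2 -40.2] 7326
wrist now:  [-90.2 -57.6 -47.8 -44.3 -40.2] 7325
-80 1014 [-10. -16. -85.] [ 16.  16. -75.]
-70 619 [-10. -13. -75.] [ 13.  14. -65.]
-60 592 [  7. -13. -65.] [ 13.  14. -55.]
-50 492 [  7. -13. -55.] [ 13.  14. -45.]
-40 102 [  7. -11. -45.] [ 12.  11. -40.]
```

Two cameras agree that the real fingertips end about 40 mm short of the reported TCP. I'll expect contact at a TCP z near −20 and approach using force.

{"method": "apply_moves", "body": {"increments": [{"linear":[-0.001,0,0.015],"turn":[0,0,0]},{"linear":[-0.001,0,0.025],"turn":[0,0,0]},{"linear":[-0.001,0,0.029],"turn":[0,0,0]},{"linear":[-0.001,0,0.031],"turn":[0,0,0]},{"linear":[-0.001,0,0.033],"turn":[0,0,0]},{"linear":[-0.001,0,0.034],"turn":[0,0,0]},{"linear":[-0.001,0,0.034],"turn":[0,0,0]}]}}

```text
time_s: 2.77
eef_pos: [447.1, -191.1, 19.0]
tcp_rot: [[0.952, -0.307, 0.0], [-0.307, -0.952, -0.0], [0.0, 0.0, -1.0]]
force: [-0.2, -0.4, 0.4]
finger_gap: 0.4
grasp_force: 0.0
```

```bash
python3 cur.py; python3 tip.py
```

```text
t 2.7667 plate xy [-60.7  61.9] eef [ 447.13 -191.13   19.05] F [-0.16 -0.44  0.36]
[ 37.4  13.5 -21.4 114.1   6.1  53.4 -95.1]
t 2.8167 eef [ 447.2 -191.2   19.2] n 1083 lowest z pct [17.4 18.1 18.2 18.7] qv [-0.04 -0.12  0.03  0.   -0.02  0.08 -0.04]
```

{"method": "apply_moves", "body": {"increments": [{"linear":[0,0,0.005],"turn":[0,0,0]},{"linear":[0,0,0.01],"turn":[0,0,0]},{"linear":[0,0,0.015],"turn":[0,0,0]},{"linear":[0,0,0.018],"turn":[0,0,0]},{"linear":[0,0,0.021],"turn":[0,0,0]},{"linear":[0,0,0.024],"turn":[0,0,0]},{"linear":[0,0,0.027],"turn":[0,0,0]},{"linear":[0,0,0.028],"turn":[0,0,0]},{"linear":[0,0,0.028],"turn":[0,0,0]}]}}

```text
time_s: 3.57
eef_pos: [446.8, -191.0, -9.4]
tcp_rot: [[0.952, -0.307, -0.0], [-0.307, -0.952, 0.0], [-0.0, -0.0, -1.0]]
force: [-0.6, -0.1, -0.8]
finger_gap: 0.2
grasp_force: 0.0
```

```bash
python3 - <<'E'
from go import *
d=save('scene','s2.png')
i=d['frame'][110:280,200:440,::-1];cv2.imwrite('pics/c4.png',cv2.resize(cv2.convertScaleAbs(i,alpha=1.7),None,fx=3.3,fy=3.3,interpolation=cv2.INTER_CUBIC))
E
python3 cur.py
```

```text
t 3.6167 plate xy [-60.9  61.9] eef [ 446.95 -191.08   -9.15] F [-0.7  -0.57  0.6 ]
[ 36.9  16.  -21.1 115.2   7.4  50.1 -96.1]
```

View pics/c4.png

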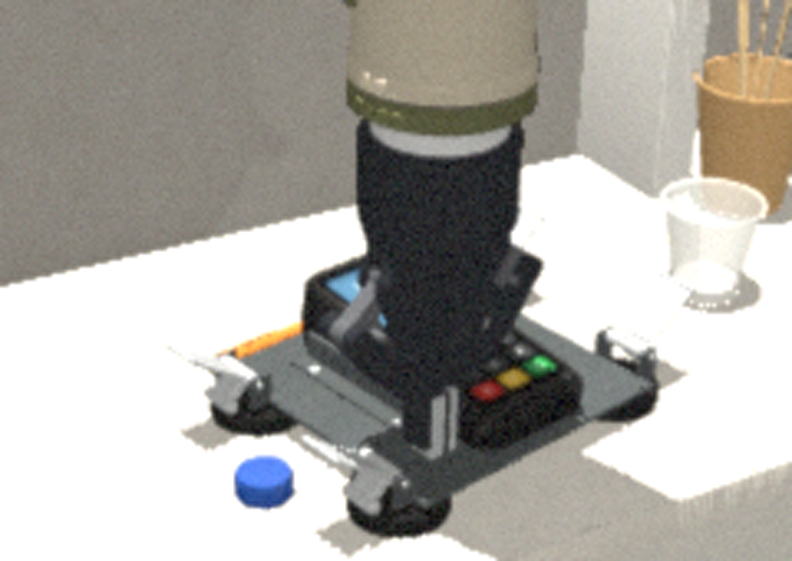

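The fingertips hover just over the front-left corner, at about (435,455) in the crop. Before pressing I'll check the knuckles' clearance over the reader.

Run:
```python
from go import *
w=dict(np.load('pics/w1.png.npz'))
K=np.array([[w['fx'],0,w['cx']],[0,w['fy'],w['cy']],[0,0,1.]])
vv,uu=np.mgrid[0:400,0:640]; n=cv2.undistortPoints(np.c_[uu.ravel(),vv.ravel()].astype(float)[:,None],K,w['distortion'])[:,0]
z=w['z_map'].ravel(); X=(np.c_[n,np.ones(len(n))]*z[:,None])@w['mount'][:3,:3].T+w['mount'][:3,3]
X=X[(z>0)&(abs(X[:,0])<60)&(X[:,2]<-20)]
for a in range(0,80,8):
    k=(abs(X[:,1])>=a)&(abs(X[:,1])<a+8)
    if k.sum()>5: print(a,k.sum(),'max toolz above tip(-40):',np.percentile(X[k][:,2],[98,99.7]).round(1))
```

```text
0 7465 max toolz above tip(-40): [-47.6 -42. ]
8 7035 max toolz above tip(-40): [-51.9 -45.5]
16 3643 max toolz above tip(-40): [-81.8 -79.5]
24 4340 max toolz above tip(-40): [-85.3 -82.7]
32 6745 max toolz above tip(-40): [-90.8 -88.3]
40 5362 max toolz above tip(-40): [-101.5  -98.3]
48 3906 max toolz above tip(-40): [-110.1 -107.8]
56 1169 max toolz above tip(-40): [-118.2 -116.5]
```

Clearance over the reader is too tight in this orientation. I'll rise and turn the gripper 90° so the knuckles lie along the reader's side.

{"method": "apply_moves", "body": {"increments": [{"linear":[0,0,-0.03],"turn":[0,0,0]},{"linear":[0,0,-0.065],"turn":[0,0,-0.1]},{"linear":[0,0,-0.07],"turn":[0,0,-0.22]},{"linear":[0,0,-0.07],"turn":[0,0,-0.34]},{"linear":[0,0,-0.07],"turn":[0,0,-0.46]},{"linear":[0,0,-0.07],"turn":[0,0,-0.58]},{"linear":[0,0,-0.07],"turn":[0,0,-0.7]},{"linear":[0,0,-0.07],"turn":[0,0,-0.82]},{"linear":[0,0,-0.07],"turn":[0,0,-0.94]},{"linear":[0,0,-0.07],"turn":[0,0,-1.06]},{"linear":[0,0,-0.07],"turn":[0,0,-1.18]},{"linear":[0,0,-0.07],"turn":[0,0,-1.3]}]}}

```text
time_s: 4.62
eef_pos: [447.1, -191.2, 61.2]
tcp_rot: [[0.546, 0.838, 0.0], [0.838, -0.546, -0.0], [-0.0, 0.0, -1.0]]
force: [0.1, -1.1, -0.4]
finger_gap: -0.0
grasp_force: 0.0
```

{"method": "apply_moves", "body": {"increments": [{"linear":[0,0,0],"turn":[0,0,-0.12]},{"linear":[0,0,0],"turn":[0,0,-0.23]},{"linear":[0,0,0],"turn":[0,0,-0.265]},{"linear":[0,0,0],"turn":[0,0,-0.265]},{"linear":[0,0,0],"turn":[0,0,-0.265]}]}}

```text
time_s: 5.03
eef_pos: [447.0, -191.2, 61.1]
tcp_rot: [[0.314, 0.949, 0.0], [0.949, -0.314, -0.0], [-0.0, 0.0, -1.0]]
force: [-0.2, -0.7, 0.2]
finger_gap: -0.1
grasp_force: 0.0
```

```bash
python3 cur.py; python3 -c "
from h import *
print(manip.get_obs()['tcp_rot'])"; python3 tip.py
```

```text
t 5.0333 plate xy [-60.9  61.8] eef [ 447.01 -191.18   61.06] F [-0.16 -0.65  0.18]
[ 46.3  11.1 -30.8 111.7   6.6  58.8  -5.8]
[[ 3.14373118e-01  9.49299474e-01  2.26054422e-04]
 [ 9.49299493e-01 -3.14373075e-01 -2.06178129e-04]
 [-1.24659366e-04  2.79410210e-04 -9.99999953e-01]]
t 5.0833 eef [ 447.  -191.2   61. ] n 766 lowest z pct [ 98.9 100.5 102.3 106.8] qv [-0.03  0.15  0.1   0.11  0.08  0.08  0.06]
```

{"method": "apply_moves", "body": {"increments": [{"linear":[0,0,0.025],"turn":[0,0,0]},{"linear":[0,0,0.05],"turn":[0,0,0]},{"linear":[0,0,0.065],"turn":[0,0,0]},{"linear":[0,0,0.07],"turn":[0,0,0]},{"linear":[0,0,0.072],"turn":[0,0,0]},{"linear":[0,0,0.074],"turn":[0,0,0]},{"linear":[0,0,0.076],"turn":[0,0,0]},{"linear":[0,0,0.077],"turn":[0,0,0]},{"linear":[0,0,0.078],"turn":[0,0,0]},{"linear":[0,0,0.078],"turn":[0,0,0]}]}}

```text
time_s: 5.92
eef_pos: [447.2, -191.3, -16.8]
tcp_rot: [[0.313, 0.95, 0.0], [0.95, -0.313, -0.0], [-0.0, 0.001, -1.0]]
force: [1.1, 0.4, 0.1]
finger_gap: 0.0
grasp_force: 0.0
```

{"method": "apply_moves", "body": {"increments": [{"linear":[0,0,0.0005],"turn":[0,0,0]},{"linear":[0,0,0.001],"turn":[0,0,0]},{"linear":[0,0,0.001],"turn":[0,0,0]}]}}

```text
time_s: 6.17
eef_pos: [447.0, -191.2, -18.1]
tcp_rot: [[0.313, 0.95, 0.0], [0.95, -0.313, -0.0], [-0.0, 0.0, -1.0]]
force: [-0.3, -0.4, -0.4]
finger_gap: 0.1
grasp_force: 0.0
```

{"method": "apply_moves", "body": {"increments": [{"linear":[0,0,0.0005],"turn":[0,0,0]},{"linear":[0,0,0.001],"turn":[0,0,0]},{"linear":[0,0,0.001],"turn":[0,0,0]}]}}

```text
time_s: 6.42
eef_pos: [447.1, -191.2, -18.3]
tcp_rot: [[0.313, 0.95, -0.0], [0.95, -0.313, -0.001], [-0.0, 0.0, -1.0]]
force: [-4.7, 1.3, 11.2]
finger_gap: 0.2
grasp_force: 5.7
```

Front left is firm: 11 N with no give. Next is front right.

{"method": "apply_moves", "body": {"increments": [{"linear":[0,0,-0.02],"turn":[0,0,0]},{"linear":[0,0,-0.055],"turn":[0,0,0]},{"linear":[0,0,-0.075],"turn":[0,0,0]},{"linear":[-0.03,0.001,-0.08],"turn":[0,0,0]},{"linear":[-0.065,0.001,-0.08],"turn":[0,0,0]},{"linear":[-0.1,0.001,-0.08],"turn":[0,0,0]},{"linear":[-0.124,0.001,-0.08],"turn":[0,0,0]},{"linear":[-0.124,0.001,-0.08],"turn":[0,0,0]},{"linear":[-0.124,0.001,-0.08],"turn":[0,0,0]}]}}

```text
time_s: 7.17
eef_pos: [408.5, -310.2, 60.8]
tcp_rot: [[0.315, 0.949, -0.0], [0.949, -0.315, 0.0], [0.0, -0.0, -1.0]]
force: [0.9, 0.9, 0.2]
finger_gap: -0.3
grasp_force: 0.0
```

```bash
python3 cur.py
```

```text
t 7.1667 plate xy [-61.5 -63.3] eef [ 408.5  -310.24   60.76] F [0.89 0.9  0.18]
[ 55.1  13.8 -25.6 108.2   6.9  59.5   8.3]
```

{"method": "apply_moves", "body": {"increments": [{"linear":[0.001,0.001,0.025],"turn":[0,0,0]},{"linear":[0.001,0.001,0.05],"turn":[0,0,0]},{"linear":[0.001,0.001,0.065],"turn":[0,0,0]},{"linear":[0.001,0.001,0.072],"turn":[0,0,0]},{"linear":[0.001,0.001,0.075],"turn":[0,0,0]},{"linear":[0.001,0.001,0.077],"turn":[0,0,0]},{"linear":[0.001,0.001,0.078],"turn":[0,0,0]},{"linear":[0.001,0.001,0.078],"turn":[0,0,0]}]}}

```text
time_s: 7.83
eef_pos: [411.1, -308.7, -16.3]
tcp_rot: [[0.312, 0.95, 0.001], [0.95, -0.312, -0.001], [-0.001, 0.001, -1.0]]
force: [-0.5, 0.7, 0.1]
finger_gap: 0.0
grasp_force: 0.0
```

{"method": "apply_moves", "body": {"increments": [{"linear":[0,0,0.0005],"turn":[0,0,0]},{"linear":[0,0,0.001],"turn":[0,0,0]},{"linear":[0,0,0.001],"turn":[0,0,0]}]}}

```text
time_s: 8.08
eef_pos: [410.6, -308.8, -17.8]
tcp_rot: [[0.313, 0.95, 0.0], [0.95, -0.313, -0.001], [-0.0, 0.001, -1.0]]
force: [0.2, 0.3, 1.0]
finger_gap: 0.1
grasp_force: 0.0
```

{"method": "apply_moves", "body": {"increments": [{"linear":[0,0,0.0005],"turn":[0,0,0]},{"linear":[0,0,0.001],"turn":[0,0,0]},{"linear":[0,0,0.001],"turn":[0,0,0]}]}}

```text
time_s: 8.33
eef_pos: [410.6, -308.8, -18.3]
tcp_rot: [[0.313, 0.95, 0.0], [0.95, -0.313, -0.001], [-0.001, 0.0, -1.0]]
force: [-3.5, 1.8, 9.1]
finger_gap: -0.1
grasp_force: 4.7
```

Front right is firm too. Next is back right.

{"method": "apply_moves", "body": {"increments": [{"linear":[0,0,-0.02],"turn":[0,0,0]},{"linear":[0,0,-0.055],"turn":[0,0,0]},{"linear":[0,0.01,-0.075],"turn":[0,0,0]},{"linear":[0,0.04,-0.08],"turn":[0,0,0]},{"linear":[0,0.075,-0.08],"turn":[0,0,0]},{"linear":[-0.001,0.105,-0.08],"turn":[0,0,0]},{"linear":[-0.001,0.12,-0.08],"turn":[0,0,0]},{"linear":[-0.001,0.12,-0.08],"turn":[0,0,0]},{"linear":[-0.001,0.12,-0.08],"turn":[0,0,0]}]}}

```text
time_s: 9.08
eef_pos: [524.4, -346.7, 60.3]
tcp_rot: [[0.312, 0.95, -0.0], [0.95, -0.312, 0.001], [0.001, -0.001, -1.0]]
force: [-0.4, -0.0, -0.1]
finger_gap: 0.3
grasp_force: 0.0
```

```bash
python3 cur.py
```

```text
t 9.0833 plate xy [ 59.9 -63. ] eef [ 524.37 -346.67   60.34] F [-0.38 -0.02 -0.14]
[ 48.3  27.4 -24.6  90.7  12.2  64.6   2.6]
```

{"method": "apply_moves", "body": {"increments": [{"linear":[0,0,0.025],"turn":[0,0,0]},{"linear":[0,0,0.05],"turn":[0,0,0]},{"linear":[0,0,0.065],"turn":[0,0,0]},{"linear":[0,0,0.072],"turn":[0,0,0]},{"linear":[0,0,0.075],"turn":[0,0,0]},{"linear":[0,0,0.077],"turn":[0,0,0]},{"linear":[0,0,0.078],"turn":[0,0,0]},{"linear":[0,0,0.078],"turn":[0,0,0]}]}}

```text
time_s: 9.75
eef_pos: [524.5, -347.4, -16.1]
tcp_rot: [[0.313, 0.95, 0.001], [0.95, -0.313, -0.001], [-0.0, 0.001, -1.0]]
force: [0.1, -0.7, 0.5]
finger_gap: -0.2
grasp_force: 0.0
```

{"method": "apply_moves", "body": {"increments": [{"linear":[0,0,0.0005],"turn":[0,0,0]},{"linear":[0,0,0.001],"turn":[0,0,0]},{"linear":[0,0,0.001],"turn":[0,0,0]}]}}

```text
time_s: 10.0
eef_pos: [524.3, -347.2, -17.7]
tcp_rot: [[0.313, 0.95, 0.0], [0.95, -0.313, -0.0], [-0.0, 0.001, -1.0]]
force: [-0.3, -0.2, -0.4]
finger_gap: -0.0
grasp_force: 0.0
```

{"method": "apply_moves", "body": {"increments": [{"linear":[0,0,0.0005],"turn":[0,0,0]},{"linear":[0,0,0.001],"turn":[0,0,0]},{"linear":[0,0,0.001],"turn":[0,0,0]}]}}

```text
time_s: 10.25
eef_pos: [524.3, -347.1, -18.3]
tcp_rot: [[0.313, 0.95, 0.0], [0.95, -0.313, -0.0], [-0.0, 0.0, -1.0]]
force: [-2.7, 1.8, 6.6]
finger_gap: -0.1
grasp_force: 3.6
```

{"method": "apply_moves", "body": {"increments": [{"linear":[0,0,0.0005],"turn":[0,0,0]},{"linear":[0,0,0.0005],"turn":[0,0,0]}]}}

```text
time_s: 10.42
eef_pos: [524.3, -347.1, -18.3]
tcp_rot: [[0.313, 0.95, 0.0], [0.95, -0.313, -0.001], [-0.0, 0.0, -1.0]]
force: [-4.4, 2.1, 12.6]
finger_gap: -0.4
grasp_force: 5.8
```

{"method": "apply_moves", "body": {"increments": [{"linear":[0,0,-0.02],"turn":[0,0,0]},{"linear":[0,0,-0.055],"turn":[0,0,0]},{"linear":[0,0,-0.08],"turn":[0,0,0]},{"linear":[0.03,0,-0.08],"turn":[0,0,0]},{"linear":[0.065,0,-0.08],"turn":[0,0,0]},{"linear":[0.1,0,-0.08],"turn":[0,0,0]},{"linear":[0.125,0,-0.08],"turn":[0,0,0]},{"linear":[0.125,0,-0.08],"turn":[0,0,0]},{"linear":[0.125,0,-0.08],"turn":[0,0,0]}]}}

```text
time_s: 11.17
eef_pos: [563.8, -226.4, 60.6]
tcp_rot: [[0.309, 0.951, 0.0], [0.951, -0.309, 0.0], [0.0, 0.0, -1.0]]
force: [-0.1, -0.9, -0.4]
finger_gap: 0.3
grasp_force: 0.0
```

```bash
python3 cur.py
```

```text
t 11.1667 plate xy [61.2 63.6] eef [ 563.84 -226.38   60.59] F [-0.13 -0.87 -0.36]
[ 39.4  25.4 -27.5  94.   12.7  63.7  -9.5]
```

Back right is firm as well, so back left should be the one that gives. I'll press it.

{"method": "apply_moves", "body": {"increments": [{"linear":[-0.001,-0.001,0.025],"turn":[0,0,0]},{"linear":[-0.001,-0.001,0.05],"turn":[0,0,0]},{"linear":[-0.001,-0.001,0.065],"turn":[0,0,0]},{"linear":[-0.001,-0.001,0.072],"turn":[0,0,0]},{"linear":[-0.001,-0.001,0.075],"turn":[0,0,0]},{"linear":[-0.001,-0.001,0.077],"turn":[0,0,0]},{"linear":[-0.001,-0.001,0.0775],"turn":[0,0,0]},{"linear":[-0.001,-0.001,0.0775],"turn":[0,0,0]}]}}

```text
time_s: 11.83
eef_pos: [562.5, -229.4, -16.2]
tcp_rot: [[0.313, 0.95, 0.001], [0.95, -0.313, -0.001], [-0.0, 0.001, -1.0]]
force: [0.4, -0.4, -0.7]
finger_gap: 0.0
grasp_force: 0.0
```

{"method": "apply_moves", "body": {"increments": [{"linear":[0,0,0.001],"turn":[0,0,0]},{"linear":[0,0,0.002],"turn":[0,0,0]},{"linear":[0,0,0.002],"turn":[0,0,0]}]}}

```text
time_s: 12.08
eef_pos: [562.3, -229.1, -18.6]
tcp_rot: [[0.313, 0.95, 0.001], [0.95, -0.313, -0.001], [-0.0, 0.001, -1.0]]
force: [0.0, -0.7, 1.7]
finger_gap: -0.3
grasp_force: 0.9
```

{"method": "apply_moves", "body": {"increments": [{"linear":[0,0,0.0005],"turn":[0,0,0]},{"linear":[0,0,0.001],"turn":[0,0,0]},{"linear":[0,0,0.001],"turn":[0,0,0]}]}}

```text
time_s: 12.33
eef_pos: [562.4, -229.1, -19.7]
tcp_rot: [[0.313, 0.95, 0.001], [0.95, -0.313, -0.0], [-0.0, 0.001, -1.0]]
force: [1.6, -0.0, 2.8]
finger_gap: -0.1
grasp_force: 1.7
```

{"method": "apply_moves", "body": {"increments": [{"linear":[0,0,0.0005],"turn":[0,0,0]},{"linear":[0,0,0.001],"turn":[0,0,0]},{"linear":[0,0,0.001],"turn":[0,0,0]}]}}

```text
time_s: 12.58
eef_pos: [562.5, -229.0, -20.8]
tcp_rot: [[0.313, 0.95, 0.001], [0.95, -0.313, -0.0], [0.0, 0.001, -1.0]]
force: [2.4, 0.1, 4.3]
finger_gap: -0.3
grasp_force: 2.1
```

It gives. I'll press on to its stop and then release.

{"method": "apply_moves", "body": {"increments": [{"linear":[0,0,0.0005],"turn":[0,0,0]},{"linear":[0,0,0.001],"turn":[0,0,0]},{"linear":[0,0,0.001],"turn":[0,0,0]}]}}

```text
time_s: 12.83
eef_pos: [562.5, -229.0, -21.4]
tcp_rot: [[0.313, 0.95, 0.001], [0.95, -0.313, -0.0], [-0.0, 0.001, -1.0]]
force: [-0.1, -0.6, 9.2]
finger_gap: -0.3
grasp_force: 4.5
```

{"method": "apply_moves", "body": {"increments": [{"linear":[0,0,0.0005],"turn":[0,0,0]},{"linear":[0,0,0.001],"turn":[0,0,0]},{"linear":[0,0,0.001],"turn":[0,0,0]}]}}

```text
time_s: 13.08
eef_pos: [562.6, -229.1, -21.6]
tcp_rot: [[0.313, 0.95, 0.001], [0.95, -0.313, -0.001], [-0.0, 0.001, -1.0]]
force: [-3.4, 1.7, 16.5]
finger_gap: 0.2
grasp_force: 8.2
```

{"method": "apply_moves", "body": {"increments": [{"linear":[0,0,-0.002],"turn":[0,0,0]},{"linear":[0,0,-0.004],"turn":[0,0,0]},{"linear":[0,0,-0.01],"turn":[0,0,0]},{"linear":[0,0,-0.03],"turn":[0,0,0]},{"linear":[0,0,-0.06],"turn":[0,0,0]},{"linear":[0,0,-0.085],"turn":[0,0,0]},{"linear":[0,0,-0.1],"turn":[0,0,0]},{"linear":[0,0,-0.1],"turn":[0,0,0]}]}}

```text
time_s: 13.75
eef_pos: [563.2, -229.3, 80.4]
tcp_rot: [[0.313, 0.95, 0.004], [0.95, -0.313, -0.002], [-0.001, 0.004, -1.0]]
force: [0.3, -0.4, 0.1]
finger_gap: -0.1
grasp_force: 0.0
```

```bash
python3 cur.py
python3 - <<'E'
from go import *
# free height near tab bl and left of it, from the two fixed cameras' clouds, in plate coordinates
for f in('scene0','top0'):
    s=np.load(f'pics/{f}.png.npz'); K=np.array([[s['fx'],0,s['cx']],[0,s['fy'],s['cy']],[0,0,1.]])
    vv,uu=np.mgrid[0:400,0:640]; n=cv2.undistortPoints(np.c_[uu.ravel(),vv.ravel()].astype(float)[:,None],K,s['distortion'])[:,0]
    z=s['z_map'].ravel(); X=((np.c_[n,np.ones(len(n))]*z[:,None])-s['tvec'].ravel())@cv2.Rodrigues(s['rvec'])[0]; X=X[z>0]
    c,q=np.cos(p[2]),np.sin(p[2]); d=X[:,:2]-p[:2]; a=np.c_[c*d[:,0]+q*d[:,1],-q*d[:,0]+c*d[:,1],X[:,2]]
    for y in range(100,400,30):
        k=(abs(a[:,0]-60)<70)&(a[:,1]>y)&(a[:,1]<y+30)
        if k.sum(): print(f,y,k.sum(),np.percentile(a[k][:,2],99).round())
    k=(abs(a[:,0]-58)<13)&(a[:,1]>95)&(a[:,1]<145)&(a[:,2]>25); print('tab',np.round(np.c_[a[k].min(0),a[k].max(0)],0).tolist())
E
```

```text
t 13.75 plate xy [61.5 60.6] eef [ 563.23 -229.34   80.37] F [ 0.33 -0.38  0.1 ]
[ 39.9  24.1 -27.7  93.1  12.1  65.5  -9. ]
scene0 100 819 53.0
scene0 130 837 56.0
scene0 160 841 1.0
scene0 190 911 1.0
scene0 220 1173 1.0
scene0 250 1670 1.0
scene0 280 849 412.0
scene0 310 7120 414.0
scene0 340 7078 418.0
scene0 370 6740 419.0
tab [[45.0, 71.0], [95.0, 132.0], [25.0, 58.0]]
top0 100 847 59.0
top0 130 729 16.0
top0 160 799 4.0
top0 190 795 4.0
top0 220 794 4.0
top0 250 789 4.0
top0 280 12204 546.0
top0 310 5847 559.0
top0 340 795 515.0
top0 370 1249 482.0
tab [[46.0, 71.0], [95.0, 131.0], [29.0, 61.0]]
```

Back left gave 3.3 mm, stopped, and sprang back, so it is the soft corner. Now I'll go over its tab.

{"method": "apply_moves", "body": {"increments": [{"linear":[0.02,-0.001,0],"turn":[0,0,0]},{"linear":[0.045,-0.003,0],"turn":[0,0,0]},{"linear":[0.056,-0.003,0.01],"turn":[0,0,0]},{"linear":[0.056,-0.003,0.03],"turn":[0,0,0]},{"linear":[0.056,-0.003,0.045],"turn":[0,0,0]},{"linear":[0.056,-0.003,0.05],"turn":[0,0,0]},{"linear":[0.056,-0.003,0.05],"turn":[0,0,0]},{"linear":[0.056,-0.003,0.05],"turn":[0,0,0]}]}}

```text
time_s: 14.42
eef_pos: [576.2, -174.9, 26.5]
tcp_rot: [[0.313, 0.95, -0.001], [0.95, -0.313, 0.0], [-0.0, -0.001, -1.0]]
force: [0.4, -1.0, -0.1]
finger_gap: 0.2
grasp_force: 0.0
```

```bash
python3 cur.py
python3 - <<'E'
from h import *
d=save('scene','s3.png')
i=d['frame'][110:280,200:440,::-1];cv2.imwrite('pics/c5.png',cv2.resize(cv2.convertScaleAbs(i,alpha=1.2),None,fx=3.3,fy=3.3,interpolation=cv2.INTER_CUBIC))
E
```

```text
t 14.4167 plate xy [ 57.3 116.4] eef [ 576.18 -174.94   26.5 ] F [ 0.36 -0.99 -0.08]
[ 34.9  27.2 -28.1  96.2  14.4  60.2 -16. ]
```

View pics/c5.png

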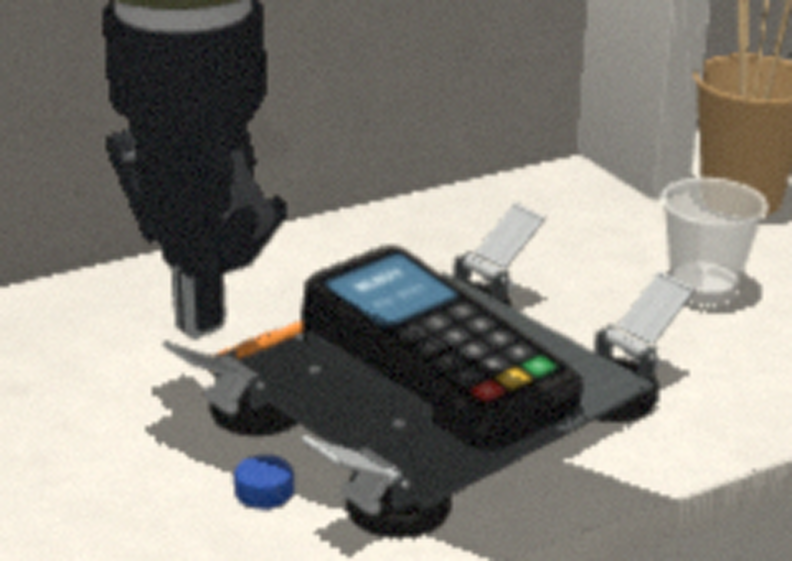

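The fingertip is just above the raised back-left tab, at about (200,330) in the crop, with everything else in place. I'll press.

{"method": "apply_moves", "body": {"increments": [{"linear":[0,0,0.004],"turn":[0,0,0]},{"linear":[0,0,0.008],"turn":[0,0,0]},{"linear":[0,0,0.011],"turn":[0,0,0]},{"linear":[0,0,0.014],"turn":[0,0,0]},{"linear":[0,0,0.017],"turn":[0,0,0]},{"linear":[0,0,0.02],"turn":[0,0,0]}]}}

```text
time_s: 14.97
eef_pos: [576.8, -174.8, 6.9]
tcp_rot: [[0.313, 0.95, 0.001], [0.95, -0.313, -0.0], [0.0, 0.001, -1.0]]
force: [0.6, -0.1, 2.9]
finger_gap: 0.2
grasp_force: 1.0
```

{"method": "apply_moves", "body": {"increments": [{"linear":[0,0,0.003],"turn":[0,0,0]},{"linear":[0,0,0.006],"turn":[0,0,0]},{"linear":[0,0,0.009],"turn":[0,0,0]},{"linear":[0,0,0.011],"turn":[0,0,0]},{"linear":[0,0,0.013],"turn":[0,0,0]},{"linear":[0,0,0.013],"turn":[0,0,0]}]}}

```text
time_s: 15.47
eef_pos: [576.4, -174.6, -6.5]
tcp_rot: [[0.312, 0.95, -0.0], [0.95, -0.312, 0.0], [0.0, -0.0, -1.0]]
force: [0.3, 0.7, 1.5]
finger_gap: -0.1
grasp_force: 0.0
```

{"method": "apply_moves", "body": {"increments": [{"linear":[0,0,0.0005],"turn":[0,0,0]},{"linear":[0,0,0.001],"turn":[0,0,0]},{"linear":[0,0,0.001],"turn":[0,0,0]}]}}

```text
time_s: 15.72
eef_pos: [576.4, -174.9, -6.8]
tcp_rot: [[0.313, 0.95, -0.0], [0.95, -0.313, -0.0], [-0.0, -0.0, -1.0]]
force: [-2.4, 1.7, 5.8]
finger_gap: 0.0
grasp_force: 2.6
```

{"method": "apply_moves", "body": {"increments": [{"linear":[0,0,0.0005],"turn":[0,0,0]},{"linear":[0,0,0.001],"turn":[0,0,0]},{"linear":[0,0,0.001],"turn":[0,0,0]}]}}

```text
time_s: 15.97
eef_pos: [576.5, -174.9, -7.2]
tcp_rot: [[0.313, 0.95, -0.0], [0.95, -0.313, -0.0], [-0.001, -0.0, -1.0]]
force: [-3.4, 2.8, 12.4]
finger_gap: 0.0
grasp_force: 5.7
```

{"method": "apply_moves", "body": {"increments": [{"linear":[0,0,0.0005],"turn":[0,0,0]},{"linear":[0,0,0.0005],"turn":[0,0,0]},{"linear":[0,0,0.0005],"turn":[0,0,0]}]}}

```text
time_s: 16.22
eef_pos: [576.6, -174.9, -7.3]
tcp_rot: [[0.313, 0.95, -0.0], [0.95, -0.313, -0.001], [-0.001, 0.0, -1.0]]
force: [-5.8, 2.5, 14.5]
finger_gap: -0.2
grasp_force: 7.3
```

{"method": "apply_moves", "body": {"increments": [{"linear":[0,0,-0.003],"turn":[0,0,0]},{"linear":[0,0,-0.015],"turn":[0,0,0]},{"linear":[0,0,-0.045],"turn":[0,0,0]},{"linear":[0,0,-0.08],"turn":[0,0,0]},{"linear":[0,0,-0.09],"turn":[0,0,0]},{"linear":[-0.035,0.002,-0.09],"turn":[0,0,0]},{"linear":[-0.056,0.003,-0.09],"turn":[0,0,0]},{"linear":[-0.056,0.003,-0.09],"turn":[0,0,0]},{"linear":[-0.056,0.003,-0.09],"turn":[0,0,0]}]}}

```text
time_s: 16.97
eef_pos: [561.2, -230.9, 81.7]
tcp_rot: [[0.316, 0.949, -0.0], [0.949, -0.316, -0.001], [-0.001, 0.0, -1.0]]
force: [-0.0, 0.2, -0.2]
finger_gap: 0.2
grasp_force: 0.0
```

```bash
python3 cur.py
python3 - <<'E'
from h import *
d=save('scene','s4.png')
i=d['frame'][110:280,200:440,::-1];cv2.imwrite('pics/c6.png',cv2.resize(cv2.convertScaleAbs(i,alpha=1.2),None,fx=3.3,fy=3.3,interpolation=cv2.INTER_CUBIC))
E
```

```text
t 16.9667 plate xy [60.  58.5] eef [ 561.2  -230.87   81.71] F [-0.01  0.2  -0.16]
[ 40.   24.  -27.7  93.   12.   65.9  -9. ]
```

View pics/c6.png

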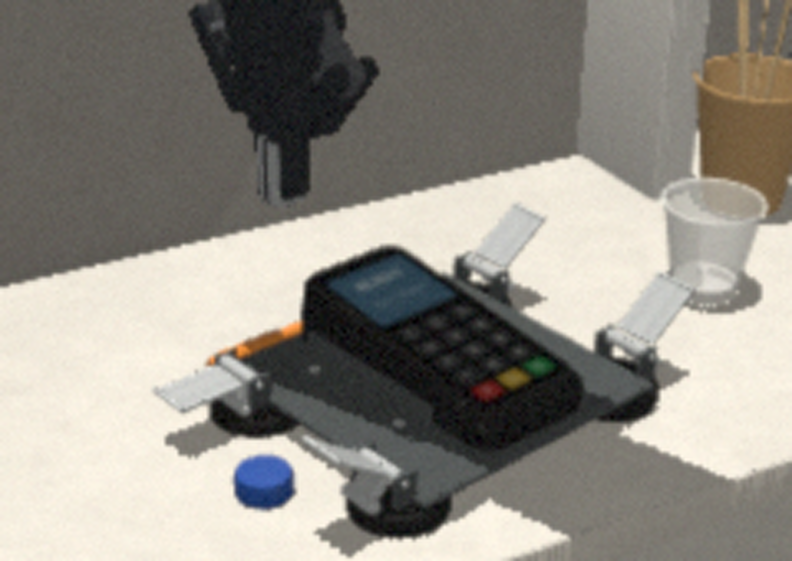

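The back-left tab now lies out flat, at about (205,385), the other three are up, and the cap, pen and cup haven't moved. I'll check the tab's slope with depth.

Run:
```python
from go import *
for f in('s3','s4'):
    A=[]
    for _ in range(1 if f=='s3' else 6):
        s=np.load(f'pics/{f}.png.npz') if f=='s3' else optics.grab_frame('scene')
        K=np.array([[s['fx'],0,s['cx']],[0,s['fy'],s['cy']],[0,0,1.]])
        vv,uu=np.mgrid[0:400,0:640]; n=cv2.undistortPoints(np.c_[uu.ravel(),vv.ravel()].astype(float)[:,None],K,np.array(s['distortion']))[:,0]
        z=s['z_map'].ravel(); X=((np.c_[n,np.ones(len(n))]*z[:,None])-np.array(s['tvec']).ravel())@cv2.Rodrigues(np.array(s['rvec']))[0]; X=X[z>0]
        c,q=np.cos(p[2]),np.sin(p[2]); d=X[:,:2]-p[:2]; A.append(np.c_[c*d[:,0]+q*d[:,1],-q*d[:,0]+c*d[:,1],X[:,2]])
    a=np.vstack(A)
    for sx in(1,-1):
        k=(abs(a[:,0]-58*sx)<10)&(a[:,1]>100)&(a[:,1]<134)&(a[:,2]>24)&(a[:,2]<65); b=a[k]
        if k.sum()>10: m=np.polyfit(b[:,1],b[:,2],1); print(f,'tab x',58*sx,k.sum(),'slope deg',np.degrees(np.arctan(m[0])).round(1),'z at 120',np.polyval(m,120).round(1))
    k=(abs(a[:,1])<84)&(abs(a[:,0])<82)&(abs(a[:,1])>44)&(a[:,2]<27)&(a[:,2]>13); b=a[k]; print('plate plane',k.sum(),np.linalg.lstsq(np.c_[b[:,:2],np.ones(len(b))],b[:,2],rcond=None)[0].round(4))
```

```text
s3 tab x 58 73 slope deg 43.6 z at 120 48.8
s3 tab x -58 94 slope deg 42.8 z at 120 47.8
plate plane 1632 [4.3000e-03 7.0000e-04 1.9796e+01]
s4 tab x 58 711 slope deg 0.1 z at 120 30.8
s4 tab x -58 539 slope deg 42.9 z at 120 47.7
plate plane 9842 [4.00000e-03 9.00000e-04 1.98326e+01]
```

```bash
python3 -c "
from rig import manip
print(manip.sign_off())"
```

```text
the job is handed in; nothing more can be done
None
```

The back-left corner was the soft one: it gave 3.3 mm and sprang back, while the other three held firm. I pressed its tab down flat and left the other three up, the cap, cup and pen show no movement in the last picture, and the arm finished clear; I did not press the corner again afterwards to confirm it is now firm.

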